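Shut a repaired board away in the dry cabinet

ROBOT

A 7-joint arm with a two-finger parallel gripper is mounted at the origin on the work surface. World frame = base frame: x ahead of the robot, y to its left, z up, the work surface at z = 0. Lengths are in m, angles in rad, forces in N, time in s.
With the tool pointing down it reaches from about 0.4 to 0.9 m from the base axis. Payload 5.5 kg.
Tool frame: the origin (TCP) lies midway between the tips of the shut fingers; the grasp point (between the pads) lies 19 mm behind it (manip.grip_depth is the distance from the TCP to the grasp point, in m); z points along the fingers, y is the line along which they close (so a half turn about z gives the same grasp; the last joint's range is limited). The gripper opens to 92 mm and grips with 3 to 60 N. Pads are 19 mm wide; open, the fingers measure 130 mm over their backs; the gripper's body (75 mm by 190 mm) begins 47 mm behind the grasp point.
Start: joints at [-0.857, 0.501, -0.427, 1.55, 0.221, 1.138, -0.21], TCP at [0.283, 0.585, 0.227] pointing down, gripper open.
Joint ranges: [-2.88, 2.88], [-0.31, 2.03], [-1.54, 1.56], [0.2, 2.42], [-1.41, 4.55], [0.19, 2.02], [-2.57, 2.57]. Speed limits (rad/s): [2.57, 2.57, 3.14, 3.14, 3.14, 3.14, 3.14].

INTERFACE

Orientations are given as a unit quaternion [x, y, z, w].
In Python, from bench import manip, effector, viewer gives the robot as it stands. Calls block until the motion is done:
- manip.move_pose(position, orientation): joint-space move of the TCP to a pose.
- manip.servo_line(position, ori=None, vel=0.15): straight line of the TCP; ori=None keeps the orientation; vel is the mean speed in m/s.
- manip.movej(angles): joint-space move.
- effector.open_jaws() and effector.close(f_grip=None): open the fingers fully, or close them until they stop; f_grip is the grip in N (None keeps the last).
- manip.sleep(seconds).
- manip.solve_ik(position, orientation): joint angles nearest the present ones, or None.
- viewer.get_image(name): name is "side" or "top"; returns the picture (384x512x3 uint8, red, green, blue); there is no depth.
- viewer.get_calibration(name): a dict with "vfov" (degrees; the focal length in pixels is half the picture's height over the tangent of half this angle, whatever the lens; pixels are square), "cx", "cy" (the principal point, pixels), "dist_coeffs" ([k1, k2, p1, p2, k3] as OpenCV has them; the pictures are not rectified), "eye" and "attitude" of the camera in the world. Camera axes: x right, y down, z forward; pixel columns grow to the right and rows downward; lengths in m; the calibration is good to about 2 mm. A picture is of the moment at which its call begins. get_calibration takes no time and is no camera call.
A pose or a line that the arm cannot do raises manip.PlanningError and nothing moves.
- manip.hand_in(): hands the job in; it is judged then, once.
Readings, each from a call of its own:
- manip.current_clock(): time.
- manip.current_q(): joint angles.
- manip.current_joint_velocities(): joint speeds.
- manip.current_tau(): joint torques, N m.
- manip.current_tool_pos(): TCP position.
- manip.current_tcp_rot(): TCP orientation.
- manip.current_force(): force on the tool from outside, world axes, zero at the start.
- manip.current_wrist_torque(): the same for the moment, N m.
- manip.current_finger_gap(): finger opening in m.
- manip.current_gripper_force(): force on a finger pad.
Only numpy, scipy, OpenCV 4.12 (cv2) and the standard library are available. Lean on these libraries where they do the work, as an engineer would, in place of code of your own. Each camera call takes 0.05 s, during which the arm holds its last target. There are 200 camera calls.

TASK

The repaired circuit board lies in the pulled-out tray of the small dry-storage cabinet. With the fingertips, gently push the tray fully home, then gently push the cabinet door fully shut over it and come clear. Nothing is picked up: do not touch the board, which stays lying in its tray, and do not disturb the other things on the bench.

Things in the scene. Friction and masses are not known exactly. Their poses are not given: they have to be found in the camera images.
- cabinet: Pale grey sheet-metal dry-storage cabinet fixed to the bench: 200 deep (its x), 220 wide (its y), 130 mm high. Origin: centre of its underside. Its open front faces its own -x, roughly towards the robot; the front face of walls and roof lies at x = -100 mm in its frame. A tray slides in it; a door is hinged at its front left corner.
- tray (a joint): How far the tray is pulled out of the cabinet, along the cabinet's -x, in m: 0 = fully home (end stop), 0.13 = end of travel. It slides with about 1.5 N of friction and stays where it is left.
- tray_front (a point): Middle of the top edge of the outer face of the tray's upright aluminium front plate. The plate is 188 mm wide, 8 mm thick, from 16 to 108 mm above the bench, with no handle; it is pushed along the cabinet's +x. With the tray home its outer face still stands 5 mm in front of the cabinet's front face, so pushing fingers stay outside.
- tray_floor (a point): Centre of the tray's inner floor, 20 mm above the bench; axes parallel to the cabinet's. The floor is 170 mm (x) by 188 mm (y), side and end walls 40 mm high, 4 mm thick.
- door (a joint): Opening angle of the door, rad: 0 = shut (end stop), grows as its free edge swings out towards the cabinet's -x and on round to its +y side; 1.57 = square to the front, 2.4 = end of travel. No spring or latch; about 0.08 N m of friction, it stays where it is left. It cannot pass through a tray that is out.
- door_hinge (a point): Top end of the door's upright hinge axis, on the door's inner face: 108 mm towards -x and 110 mm towards +y of the cabinet's origin. In the cabinet's frame, at opening angle a, the door runs from here along (-sin a, -cos a) and its outer face looks along (-cos a, sin a).
- door_edge (a point): Top corner of the door's free edge, on the outer face (the one away from the tray). The pale grey door is a flat panel 220 mm from hinge to free edge, 12 mm thick, from 2 to 128 mm above the bench. A small upright steel pull bar sticks 19 mm out of the outer face 198 mm from the hinge, 19 to 61 mm above the bench; above it the face is bare.
- board: Green circuit board, 80 x 110 x 3 mm with parts up to 15 mm high, about 90 g, lying loose flat in the tray. Origin: centre of its underside.
- spool: Bystander: grey solder spool standing on its flange, 54 mm in diameter, 41 mm high. Origin: centre of its underside.
- jar: Bystander: small amber glass flux jar with a black cap, 42 mm in diameter, 50 mm high. Origin: centre of its underside.
- meter: Bystander: black pocket multimeter lying on its back, 115 (x) x 60 x 30 mm high. Origin: centre of its underside.
Not all that is in view belongs to the job. Of the things like the board, leave any that is purple or red; of the rest the smaller one is meant.

How it is judged:
On the way, in this order (a step that is already met when the one before it is completed fails the run):
1. the tray is pushed home while the door is still open (value of joint tray below 0.005 m and value of joint door above 0.5 rad), for 0.1 s.
2. the door is pushed shut (value of joint door below 0.03 rad), for 0.2 s.
At the end, for the whole second after the job is handed in: The tray is within 5 mm of home, the door within 0.03 rad of shut (7 mm at its free edge), and the board lies flat and at rest on the tray's floor (value of joint tray below 0.005 m and value of joint door below 0.03 rad and z of board in the frame of tray_floor below 0.01 m and x of board in the frame of tray_floor between -0.06 and 0.06 m and y of board in the frame of tray_floor between -0.06 and 0.06 m and angle between board's own z axis and vertical below 0.1 rad and linear speed of board below 0.02 m/s); the robot touches nothing.
It fails at once if the board is touched by the robot (contact force between any of the fingers, the arm and board above 0.3 N).
It fails at once if the board is lifted off the tray's floor (more than 20 mm) (z of board in the frame of tray_floor above 0.02 m).
It fails at once if a bystander (spool, jar, meter) is lifted or shifted by more than 15 mm (distance of any of spool, jar, meter from where it was at the start of the episode above 0.015 m).
It fails at once if the fingers press on the cabinet, its tray or its door harder than 40 N (not gently) (contact force between the fingers and cabinet above 40 N).
It also fails if it takes over 59 s, if anything falls off the work surface, if the arm or the gripper's body presses on something with over 40 N, if the wrist force passes 120 N, or if a joint passes its speed limit or range.

## Working session

There is one attempt and no reset: what is moved stays moved. The work goes in short steps, each a Python script; the robot and the scene stay as the last script left them, time stands still between calls to the robot, and variables do not carry over. Pictures are saved under pics/ and viewed, at most 10 in all, crops included, and the job is handed in when it is done.

```bash
mkdir -p pics; ls
python3 - <<'E'
from bench import manip, effector, viewer
import cv2
for n in("top","side"):
    im=viewer.get_image(n); cv2.imwrite(f"pics/{n}0.png",im[:,:,::-1]); c=viewer.get_calibration(n); print(n,c)
print(manip.current_clock(),manip.current_tcp_rot())
E
```

```text
pics
top {'vfov': 43.26389180853913, 'cx': 253.99409196969822, 'cy': 187.47248012293213, 'dist_coeffs': array([-0.14991245,  0.        ,  0.        ,  0.        ,  0.        ]), 'eye': array([ 0.28372594, -0.02643302,  1.28953883]), 'attitude': array([-0.69388554,  0.71483961, -0.05642607,  0.06590358])}
side {'vfov': 51.45589591185415, 'cx': 261.22242232870207, 'cy': 197.38016304388043, 'dist_coeffs': array([-0.04728368,  0.        ,  0.        ,  0.        ,  0.        ]), 'eye': array([ 0.0966894 , -0.51860156,  0.85573802]), 'attitude': array([ 0.8999503 , -0.28155253,  0.10698233, -0.31523391])}
0.1 [ 2.23471394e-01  9.74710046e-01 -8.92906159e-04 -2.56312357e-04]
```

View pics/top0.png

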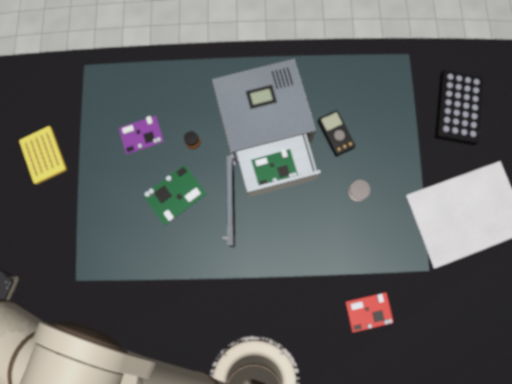

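View pics/side0.png

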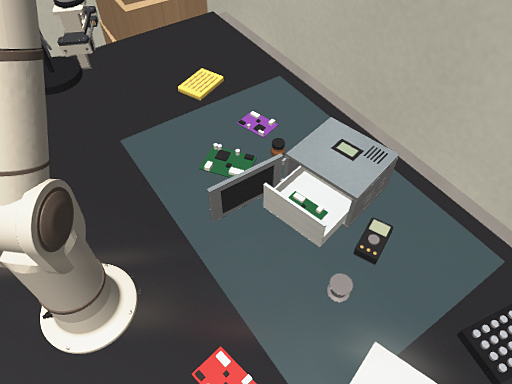

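Candidates for the board: green in the tray (top 275,167), larger green on the bench (174,195), purple (141,134), red (370,312). The tray one is the smaller green one. I'll check it in a close crop.

Run:
```python
import cv2
a=cv2.imread("pics/top0.png")[50:250,195:345]; b=cv2.imread("pics/side0.png")[105:255,200:400]
cv2.imwrite("pics/topc.png",cv2.resize(a,None,fx=3,fy=3,interpolation=cv2.INTER_CUBIC))
cv2.imwrite("pics/sidec.png",cv2.resize(b,None,fx=4,fy=4,interpolation=cv2.INTER_CUBIC))
```

```text
(no output)
```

View pics/topc.png

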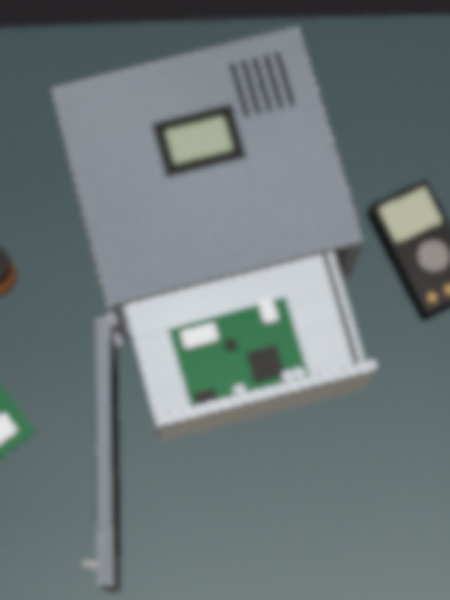

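View pics/sidec.png

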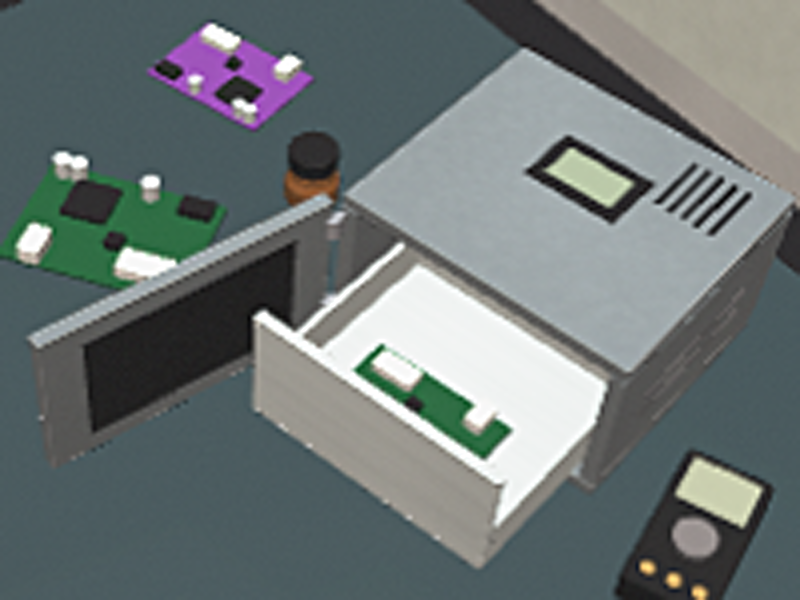

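The board in the tray is the green one (top 275,167; side about 308,205), and it is smaller than the one on the bench, so the choice holds. I picked corners of the roof, plate and door in both crops and will triangulate them.

```bash
cat > h.py <<'E'
import numpy as np, cv2
from bench import viewer
from scipy.spatial.transform import Rotation as R
def ray(n,px):
    c=viewer.get_calibration(n); f=192/np.tan(np.radians(c["vfov"]/2))
    K=np.array([[f,0,c["cx"]],[0,f,c["cy"]],[0,0,1]])
    u=cv2.undistortPoints(np.array([[px]],float),K,c["dist_coeffs"],None).ravel()
    d=R.from_quat(c["attitude"]).apply([u[0],u[1],1]); return c["eye"],d/np.linalg.norm(d)
def plane(n,px,z):
    e,d=ray(n,px); return e+d*(z-e[2])/d[2]
def tri(pt,ps):
    (a,u),(b,v)=ray("top",pt),ray("side",ps)
    s=np.linalg.lstsq(np.c_[u,-v],b-a,rcond=None)[0]
    p,q=a+s[0]*u,b+s[1]*v; return (p+q)/2,np.linalg.norm(p-q)
E
python3 - <<'E'
from h import *
np.set_printoptions(precision=4,suppress=True)
T=lambda p:np.array(p)/3+[195,50]-1/3
S=lambda p:np.array(p)/4+[200,105]-.375
pts=dict(BL=((52,88),(522,48),.13),BR=((300,28),(795,190),.13),FR=((360,240),(628,372),.13),FL=((107,305),(347,198),.13),
 TL=((157,429),(253,318),.108),TR=((377,370),(500,487),.108),DE=((98,585),(32,343),.128),DI=((117,587),(45,347),.128),DH=((97,318),(320,197),.128))
for k,(t,s,z) in pts.items():
    p,e=tri(T(t),S(s)); print(k,p,"gap %.4f"%e,"planeT",plane("top",T(t),z)[:2],"planeS",plane("side",S(s),z)[:2])
for n,px,z in(("jar",(192,140),.05),("spool",(359,190),.041),("meter",(336,133),.03)):print(n,plane("top",px,z))
E
```

```text
BL [0.7726 0.086  0.1276] gap 0.0004 planeT [0.7717 0.0857] planeS [0.7702 0.0841]
BR [ 0.8165 -0.1277  0.1378] gap 0.0010 planeT [ 0.8197 -0.1281] planeS [ 0.8249 -0.1237]
FR [ 0.6306 -0.1701  0.124 ] gap 0.0015 planeT [ 0.6282 -0.1689] planeS [ 0.6269 -0.1732]
FL [0.5824 0.0422 0.1206] gap 0.0019 planeT [0.5792 0.0421] planeS [0.5771 0.0347]
TL [0.48   0.0036 0.1048] gap 0.0030 planeT [0.4782 0.0042] planeS [0.4798 0.0008]
TR [ 0.5239 -0.1809  0.1045] gap 0.0024 planeT [ 0.5221 -0.1798] planeS [ 0.523 -0.183]
DE [0.3523 0.0542 0.1167] gap 0.0031 planeT [0.3502 0.0541] planeS [0.3498 0.0449]
DI [0.351  0.0376 0.13  ] gap 0.0063 planeT [0.3482 0.0389] planeS [0.3546 0.0379]
DH [0.5697 0.0515 0.1214] gap 0.0019 planeT [0.569  0.0507] planeS [0.5646 0.0467]
jar [0.6342 0.1484 0.05  ]
spool [ 0.4871 -0.2882  0.041 ]
meter [ 0.6469 -0.2385  0.03  ]
```

```bash
cat >> h.py <<'E'
from bench import manip, effector
C=np.array([.6998,-.043]); YAW=.2208; A0=1.78
ex=np.array([np.cos(YAW),np.sin(YAW)]); ey=np.array([-ex[1],ex[0]])
W=lambda x,y,z:np.r_[C+x*ex+y*ey,z]
def down(psi): return np.array([np.cos(psi/2),np.sin(psi/2),0,0])  # tool x along psi, z down
def door(a,r,off,z=.088):  # TCP at radius r, off in front of outer face
    return W(-.108-r*np.sin(a)-(.012+off)*np.cos(a), .110-r*np.cos(a)+(.012+off)*np.sin(a), z)
E
python3 - <<'E'
from h import *
np.set_printoptions(precision=3,suppress=True)
for flip in(0,np.pi):
    print("flip",flip)
    for p,a in[(W(-.26,0,.2),0),(W(-.26,0,.088),0),(W(-.1145,0,.088),0)]:print(p,manip.solve_ik(p,down(YAW-a+flip)))
    for a in(1.78,1.3,.8,.4,0):
        for r in(.14,.17):print(a,r,door(a,r,.012),manip.solve_ik(door(a,r,.012),down(YAW-a+flip)))
    print(manip.solve_ik(door(1.78,.15,.06,.22),down(YAW-1.78+flip)))
E
```

```text
flip 0
[ 0.446 -0.1    0.2  ] [-0.098  0.158  0.286  2.064 -0.056  0.927 -1.133]
[ 0.446 -0.1    0.088] [-0.103  0.349  0.308  2.152 -0.169  0.662 -1.029]
[ 0.588 -0.068  0.088] [-0.128  0.543  0.258  1.825 -0.186  0.796 -1.125]
1.78 0.14 [0.43  0.063 0.088] [-1.225  0.799  1.358  2.221 -0.987  0.997 -2.397]
1.78 0.17 [0.4   0.063 0.088] [-1.274  0.727  1.361  2.287 -0.942  0.933 -2.425]
1.3 0.14 [ 0.436 -0.004  0.088] [-0.964  0.578  1.135  2.218 -0.752  0.811 -1.978]
1.3 0.17 [ 0.409 -0.018  0.088] [-0.957  0.518  1.138  2.276 -0.706  0.765 -1.974]
0.8 0.14 [ 0.474 -0.063  0.088] [-0.656  0.528  0.908  2.118 -0.604  0.775 -1.512]
0.8 0.17 [ 0.457 -0.088  0.088] [-0.607  0.506  0.909  2.146 -0.589  0.759 -1.463]
0.4 0.14 [ 0.522 -0.093  0.088] [-0.148  0.461  0.337  1.982 -0.221  0.734 -1.429]
0.4 0.17 [ 0.516 -0.122  0.088] [-0.113  0.465  0.364  1.981 -0.24   0.737 -1.355]
0 0.14 [ 0.578 -0.101  0.088] [-0.082  0.537  0.272  1.84  -0.194  0.791 -1.059]
0 0.17 [ 0.584 -0.13   0.088] [-0.045  0.556  0.288  1.809 -0.21   0.806 -1.002]
[ 0.813  0.291 -1.28   2.055  0.327  1.026  2.524
[... 419 characters left out ...]
 0.436 -0.004  0.088] [-0.015  0.307 -0.042  2.191  0.021  0.643  0.42 ]
1.3 0.17 [ 0.409 -0.018  0.088] [ 0.006  0.269 -0.03   2.25   0.014  0.623  0.458]
0.8 0.14 [ 0.474 -0.063  0.088] [ 0.133  0.369 -0.066  2.094  0.038  0.68   1.034]
0.8 0.17 [ 0.457 -0.088  0.088] [ 0.153  0.351 -0.023  2.123  0.013  0.668  1.113]
0.4 0.14 [ 0.522 -0.093  0.088] [ 0.219  0.446 -0.115  1.969  0.074  0.731  1.452]
0.4 0.17 [ 0.516 -0.122  0.088] [ 0.239  0.445 -0.07   1.969  0.045  0.73   1.534]
0 0.14 [ 0.578 -0.101  0.088] [ 0.286  0.533 -0.205  1.827  0.145  0.797  1.799]
0 0.17 [ 0.584 -0.13   0.088] [ 0.307  0.548 -0.173  1.796  0.124  0.808  1.865]
[-0.266  0.091 -0.058  2.082  0.006  0.969 -0.315]
```

Run:
```python
from h import *
np.set_printoptions(precision=3,suppress=True)
effector.close(10)
q=down(YAW+np.pi)
manip.move_pose(W(-.26,0,.22),q)
manip.servo_line(W(-.26,0,.088),vel=.12)
F=lambda:manip.current_force()[:2]@ex
f0=F(); print("t",manip.current_clock(),"f0",f0)
x=-.235; manip.servo_line(W(x,0,.088),vel=.08)
while x<-.100:
    x+=.008 if x<-.13 else .0015
    manip.servo_line(W(x,0,.088),vel=.04)
    f=F()-f0; p=manip.current_tool_pos(); lx=(p[:2]-C)@ex
    print("%.4f %.4f %.2f"%(x,lx,f))
    if f<-8: break
manip.sleep(.3); print(F()-f0)
cv2.imwrite("pics/top1.png",viewer.get_image("top")[:,:,::-1])
cv2.imwrite("pics/side1.png",viewer.get_image("side")[:,:,::-1]);print(manip.current_clock())
```

```text
t 5.2833 f0 0.5927141601212096
-0.2270 -0.2268 -1.02
-0.2190 -0.2187 -0.36
-0.2110 -0.2106 -1.14
-0.2030 -0.2023 -0.97
-0.1950 -0.1943 -1.36
-0.1870 -0.1863 -0.58
-0.1790 -0.1783 -1.45
-0.1710 -0.1703 -0.40
-0.1630 -0.1623 0.30
-0.1550 -0.1543 -1.32
-0.1470 -0.1464 -0.71
-0.1390 -0.1383 -0.05
-0.1310 -0.1303 0.81
-0.1230 -0.1223 -0.48
-0.1215 -0.1214 -1.25
-0.1200 -0.1201 -0.96
-0.1185 -0.1185 -1.95
-0.1170 -0.1168 -1.20
-0.1155 -0.1157 -2.51
-0.1140 -0.1157 -6.70
-0.1125 -0.1157 -9.55
-9.893342896047898
12.8
```

Run:
```python
from h import *
manip.servo_line(W(-.17,0,.088),vel=.12)
manip.servo_line(W(-.20,0,.24),vel=.2)
q=down(YAW-A0+np.pi)
manip.move_pose(door(A0,.15,.07,.24),q)
s=viewer.get_image("side");t=viewer.get_image("top")
o=np.hstack([cv2.resize(s[90:270,190:400],None,fx=2,fy=2),cv2.resize(t[60:240,180:360],None,fx=2,fy=2)])
cv2.imwrite("pics/c2.png",o[:,:,::-1]);print(manip.current_clock(),manip.current_tool_pos())
```

```text
16.3917 [0.41952241 0.12060967 0.23988253]
```

View pics/c2.png

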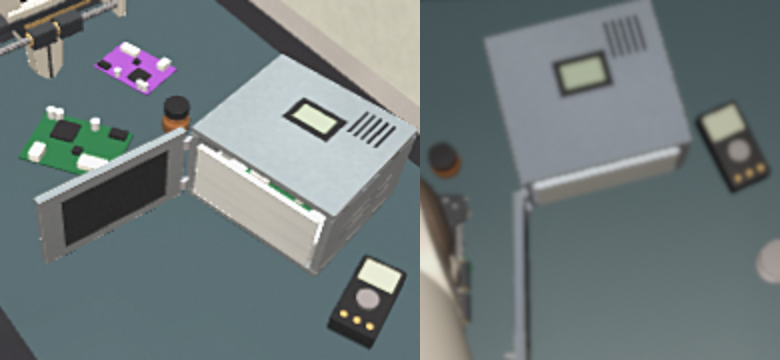

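The tray is home (plate at side crop 255,200) and the door is still open, with its free edge at side crop (45,200). Next is the door.

Run:
```python
from h import *
r=.15
manip.servo_line(door(A0,r,.05),vel=.12)
f0=manip.current_force()
def step(a,off,vel):
    manip.servo_line(door(a,r,off),down(YAW-a+np.pi),vel=vel)
    n=np.cos(a)*ex-np.sin(a)*ey
    f=(manip.current_force()-f0)[:2]@n; print("%.3f %.4f %.2f"%(a,off,f)); return f
OFF=.0105
ok=step(A0,.02,.06)>-5
for a in np.linspace(A0,.06,27):
    if not ok: break
    ok=step(a,OFF,.06)>-8
off=OFF; a=.06
while ok and a>0: a=max(0,a-.012); ok=step(a,off,.03)>-5
while ok and off>-.002: off-=.001; ok=step(a,off,.03)>-5
manip.sleep(.3)
print(manip.current_clock(),(manip.current_force()-f0)[:2]@ex,(manip.current_tool_pos()[:2]-C)@ex)
```

```text
1.780 0.0200 -0.82
1.780 0.0105 0.34
1.714 0.0105 0.49
1.648 0.0105 0.12
1.582 0.0105 -0.57
1.515 0.0105 -0.85
1.449 0.0105 -0.66
1.383 0.0105 0.15
1.317 0.0105 0.39
1.251 0.0105 0.38
1.185 0.0105 0.30
1.118 0.0105 0.16
1.052 0.0105 0.53
0.986 0.0105 -0.39
0.920 0.0105 0.21
0.854 0.0105 -0.56
0.788 0.0105 0.16
0.722 0.0105 0.82
0.655 0.0105 0.34
0.589 0.0105 -0.03
0.523 0.0105 0.47
0.457 0.0105 1.24
0.391 0.0105 0.86
0.325 0.0105 -0.15
0.258 0.0105 0.59
0.192 0.0105 -0.07
0.126 0.0105 0.02
0.060 0.0105 0.39
0.048 0.0105 0.14
0.036 0.0105 0.39
0.024 0.0105 0.66
0.012 0.0105 1.66
0.000 0.0105 -0.55
0.000 0.0105 -0.40
0.000 0.0095 -5.22
29.0583 -4.460673662276659 -0.13050127209282664
```

Run:
```python
from h import *
p=door(0,.15,.07); manip.servo_line(p,vel=.1)
p[2]=.25; manip.servo_line(p,vel=.2)
manip.move_pose([.3,.5,.25],down(2.69))
s=viewer.get_image("side");t=viewer.get_image("top")
o=np.hstack([cv2.resize(s[90:300,190:400],None,fx=1.9,fy=1.9),cv2.resize(t[60:270,180:390],None,fx=1.9,fy=1.9)])
cv2.imwrite("pics/c3.png",o[:,:,::-1]);print(manip.current_clock(),manip.current_force())
```

```text
33.2333 [-0.21325421 -0.47456445  0.41813803]
```

View pics/c3.png

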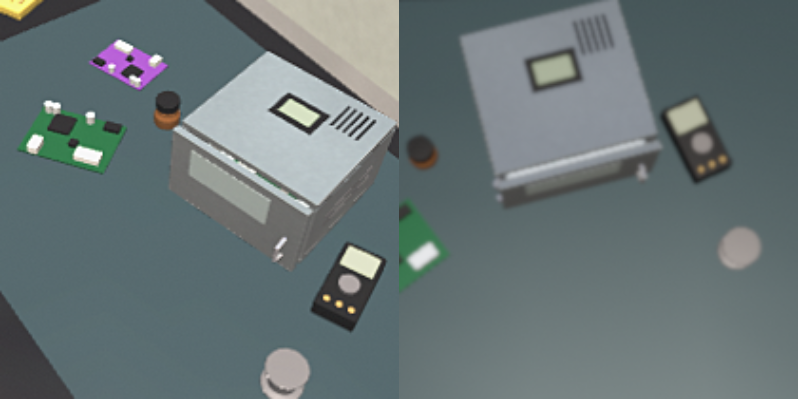

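The door is shut and parallel to the cabinet front (top crop 502,185 to 660,148). The jar, meter and spool are undisturbed and the arm is clear.

```bash
python3 -c "
from bench import manip
print(manip.hand_in())"
```

```text
the job is handed in; nothing more can be done
None
```

I pushed the tray home and the door shut, each until it met its stop (about 10 N and 5 N), then moved the arm clear and handed the job in at about 33 s; the verdict was not shown.

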